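# Slide a brass disc along the rail into the corner of a measuring fixture

## Robot

A 7-joint arm with a two-finger parallel gripper is mounted at the origin on the work surface. World frame = base frame: x ahead of the robot, y to its left, z up, the work surface at z = 0. Lengths are in m, angles in degrees, forces in N, time in s.
With the tool pointing down it reaches from about 0.425 to 0.875 m from the base axis. Payload 4.7 kg.
Tool frame: the origin (TCP) lies between the finger pads; the fingertips stand 14 mm ahead of it and the grasp point (between the pads) lies 5 mm behind it (env.tip_reach is the distance from the TCP to the fingertips, in m); z points along the fingers, y is the direction in which the jaws open and shut (so a half turn about z gives the same grasp; the last joint's range is limited). The gripper opens to 87 mm and grips with 3 to 60 N. Pads are 19 mm wide; open, the fingers measure 117 mm over their backs; the gripper's body (75 mm by 190 mm) begins 51 mm behind the grasp point.
Start: joints at [-68.463, 18.392, -4.016, 83.108, 1.295, 78.541, -3.26], TCP at [0.23, 0.608, 0.237] pointing down, gripper open.
Joint ranges: [-163.93, 163.93], [-17.29, 119.83], [-79.2, 71.16], [3.27, 140.29], [-89.18, 269.18], [5.43, 117.66], [-154.24, 154.24]. Speed limits (degrees/s): [147.25, 147.25, 180, 180, 180, 180, 180].

## Interface

Orientations are given as [roll, pitch, yaw] about the fixed x, y, z axes, in that order (R = Rz(yaw) Ry(pitch) Rx(roll)).
In Python, from cell import env gives the robot as it stands. The module is installed in compiled form; this text tells all that it offers.
- The arm moves only by the shell command python3 -m pendant 'ROWS' [FORCE]. ROWS is JSON, a list of rows, each an object of numbers: "rx", "ry", "rz": the turn, a rotation vector about the tool's x, y, z in degrees; "tx", "ty", "tz": the shift along the tool's x, y, z in mm; "jaw": the finger opening in mm, from 0 to 87. In form: [{"rx": .., "ry": .., "rz": .., "tx": .., "ty": .., "tz": .., "jaw": ..}, ...]. A call has 1 to 20 rows; each row shifts and turns the commanded pose from where the row before left it, along the tool's axes as they then stand; what a row does not reach is not made up. A row lasts 1/12 s, in which the tool goes at most 41.7 mm and 7.16 degrees, less where a joint would pass 70% of its speed; a pose out of reach is approached as far as the arm can. A call with a gripper value outside its range is refused whole. The fingers move at their own pace and stop on an object; FORCE is the grip in N (left out, the last holds). Time passes only in rows, so rows that do not move let the fingers close. It gives the time, the measured TCP pose, the force and the opening at its end, in the units of the state.
- env.get_obs(): the state, without advancing time (a new reading comes with each control period).
- env.read_camera(name): name is "side" or "top"; returns a dict with "img" (400x640x3 uint8, red, green, blue), "range_z" (400x640 float32, m along the optical axis (not along the pixel's ray), 0 where there is no reading), "vertical_fov" (degrees; the focal length in pixels is half the picture's height over the tangent of half this angle, whatever the lens; pixels are square), "cx", "cy" (the principal point, pixels), "world_to_cam" (4x4, takes a point from world to camera coordinates). Camera axes: x right, y up, looking along -z (the intrinsics and any distortion apply to the point x, -y, -z); pixel columns grow to the right and rows downward; lengths in m; the calibration is good to about 2 mm. A picture is of the moment at which its call begins.
- env.sign_off(): hands the job in, once; it reports no verdict.
The state is a dict: "time_s": time; "qpos": joint angles; "joint_velocities": joint speeds; "effort": joint torques, N m; "tool_pos": TCP position; "tool_rot": TCP orientation; "force": force on the tool from outside, world axes, zero at the start; "wrist_torque": the same for the moment, N m; "grip_width": finger opening in m.
Only numpy, scipy, OpenCV 4.12 (cv2) and the standard library are available. Lean on these libraries where they do the work, as an engineer would, in place of code of your own. Each camera call takes 0.05 s, during which the arm holds its last target.

## Task

With the fingertips, push the plain brass disc across the fixture plate until it rests against the long rail, then keep it against the rail and slide it along into the corner pocket at the T-shaped stop, until it sits fully home touching both the rail and the stop. The disc must stay flat on the plate, never lifted, and the pin, loupe, jar and bush are to be left where they stand; finish clear of everything.

Things in the scene. Friction and masses are not known exactly. Their poses are not given: they have to be found in the camera images.
- fixture: Fixed dark steel plate 180 (x) by 300 (y) by 10 mm thick with one aluminium rail. Origin: centre of the plate's underside. Its x points across the plate to the rail, within 20 degrees of straight away from the robot; the rail lies along y: inner face at x = +60 mm, 16 mm thick, 300 mm long, top 16 mm above the plate.
- stop: Fixed T-shaped aluminium stop, 16 mm high, at the rail's left (+y) or right end. Origin on the plate's top, fixture x 36, y +112 or -112 mm; axes as the fixture's. Stem: y -7 to 7 mm, from bar to rail. Bar, parallel to the rail: x -36 to -24, y -29 to 29 mm. Rail, stem and bar form a pocket 48 wide, 22 mm deep, open to the rail's middle; the home disc stands half out.
- disc: The work: plain brass disc, 44 mm in diameter, 18 mm high, about 0.2 kg, lying flat and loose on the fixture plate in front of the middle of the rail, clear of it. Origin: centre of its underside, on the plate's top. Disc, plate, rail and stop are smoothly ground metal (friction about 0.25); it slides with about 1 N.
- home_left (a point): The disc's home (centre of its underside) if the stop is at the left end of the rail: fixture x = 38, y = +83 mm, on the plate's top (10 mm above the bench).
- home_right (a point): The disc's home if the stop is at the right end of the rail: fixture x = 38, y = -83 mm, on the plate's top.
- pin: Bystander: loose brass pin gauge, 24 mm in diameter, 34 mm high with a narrower 18 mm head, standing on the plate at the end of the rail where the stop is not. Origin: centre of its underside.
- loupe: Bystander: black plastic eye loupe, up to 44 mm in diameter, 40 mm high, standing on the bench beside the fixture. Origin: centre of its underside.
- jar: Bystander: glass jar with steel cap, 48 mm in diameter, 60 mm high, standing on the bench beside the fixture. Origin: centre of its underside.
- bush: Bystander: brass bush (thick ring), 40 mm outside, 22 mm bore, 24 mm high, standing on the bench beside the fixture. Origin: centre of its underside.
Not all that is in view belongs to the job. What is shaped like the disc but turquoise is not meant.

How it is judged:
By the outcome, as a careful person would: the job done as asked, in the order asked, and still so for the second after the job is handed in, with the robot touching nothing.
It also fails if it takes over 46 s, if anything falls off the work surface, if the arm or the gripper's body presses on something with over 40 N, if the wrist force passes 120 N, or if a joint passes its speed limit or range.

## Working session

There is one attempt and no reset: what is moved stays moved. The work goes in short steps, Python scripts to look and compute and a shell command to move; the robot and the scene stay as the last step left them, time stands still between calls to the robot, and variables do not carry over. Pictures are saved under pics/ and viewed, and the job is handed in when it is done.

```bash
ls; mkdir -p pics
python3 - <<'E'
from cell import env
import cv2, numpy as np
print(env.get_obs()['tool_pos'],env.get_obs()['tool_rot'],env.tip_reach)
for n in("top","side"):
    c=env.read_camera(n); cv2.imwrite(f"pics/{n}0.png",c["img"][:,:,::-1]); 
    print(n,{k:(v if not isinstance(v,np.ndarray) or v.size<20 else v.shape) for k,v in c.items()})
    np.savez(f"{n}0.npz",**c)
E
```

```text
pics
[0.2299206  0.60741443 0.23549218] [-1.79892269e+02  4.41589482e-03  1.59271576e+02] 0.014
top {'img': (400, 640, 3), 'range_z': (400, 640), 'vertical_fov': 57.6682416433009, 'cx': 313.9302304708096, 'cy': 205.28750514737024, 'world_to_cam': array([[ 0.07234824, -0.997376  , -0.00261764, -0.00974036],
       [ 0.96881123,  0.06965205,  0.23780957, -0.54380908],
       [-0.23700323, -0.0197411 ,  0.97130827, -0.99673962],
       [ 0.        ,  0.        ,  0.        ,  1.        ]])}
side {'img': (400, 640, 3), 'range_z': (400, 640), 'vertical_fov': 44.48280472677342, 'cx': 322.1017347833884, 'cy': 201.17519223806232, 'world_to_cam': array([[ 0.74017833, -0.67234907, -0.00909783, -0.41589482],
       [ 0.33976958,  0.36230266,  0.86792478, -0.21810184],
       [-0.58025225, -0.64551028,  0.49661234, -0.8700008 ],
       [ 0.        ,  0.        ,  0.        ,  1.        ]])}
```

View pics/top0.png

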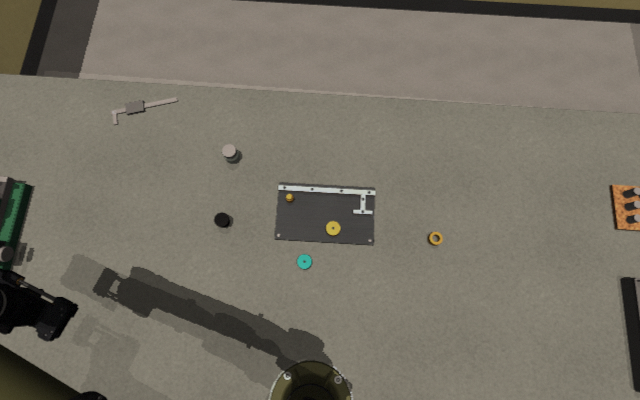

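View pics/side0.png

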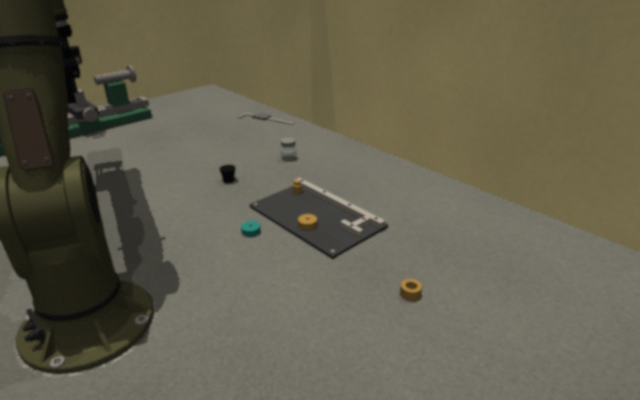

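Top view: candidates for the disc are the brass disc on the plate (333,228), the turquoise disc on the bench (304,261; excluded by colour), the bush ring (435,238; has a bore and is off the plate), and the pin (290,197; small, with a head). I choose (333,228). The stop is at the right end (362,205). Next I check the crop and measure.

```bash
cat > h.py <<'E'
import numpy as np, cv2
def K(c):
    f=200/np.tan(np.radians(c["vertical_fov"])/2); return f,float(c["cx"]),float(c["cy"])
def ray(c,uv,z):
    f,cx,cy=K(c); T=c["world_to_cam"]; R=T[:3,:3]; o=-R.T@T[:3,3]
    uv=np.atleast_2d(uv).astype(float)
    d=np.c_[(uv[:,0]-cx)/f,-(uv[:,1]-cy)/f,-np.ones(len(uv))]@R
    return o+d*((z-o[2])/d[:,2])[:,None]
def proj(c,P):
    f,cx,cy=K(c);T=c["world_to_cam"];p=np.atleast_2d(P)@T[:3,:3].T+T[:3,3]
    return np.c_[cx+f*p[:,0]/-p[:,2],cy-f*p[:,1]/-p[:,2]]
def pts3(c,mask):
    f,cx,cy=K(c);v,u=np.nonzero(mask&(c["range_z"]>0));d=c["range_z"][v,u]
    p=np.c_[(u-cx)/f*d,-(v-cy)/f*d,-d];T=c["world_to_cam"];return (p-T[:3,3])@T[:3,:3]
def cent(m):
    n,l,s,ce=cv2.connectedComponentsWithStats(m.astype(np.uint8));return [(int(s[i,4]),ce[i],l==i) for i in range(1,n)]
E
python3 - <<'E'
from h import *
for n,b in(("top",(265,175,390,275)),("side",(235,160,400,265))):
    c=dict(np.load(n+"0.npz")); im=c["img"]; hsv=cv2.cvtColor(im,cv2.COLOR_RGB2HSV)
    x0,y0,x1,y1=b
    cv2.imwrite(f"pics/{n}_crop.png",cv2.resize(im[y0:y1,x0:x1,::-1],None,fx=4.8,fy=4.8,interpolation=cv2.INTER_CUBIC))
    br=(hsv[...,0]>12)&(hsv[...,0]<32)&(hsv[...,1]>150)&(hsv[...,2]>90)
    for a,ce,m in cent(br):
        if a>15 and ce[1]<330: 
            p=pts3(c,m); print(n,"brass",a,ce.round(1),ray(c,ce,.028).round(4),"range med",np.median(p,0).round(4) if len(p) else 0)
c=dict(np.load("top0.npz"));im=c["img"].astype(int).copy()
sub=np.zeros(im.shape[:2],bool);sub[175:255,265:390]=1
g=im.sum(2)/3
print(g[215,270:285].round(),g[180:250:3,320].round())
al=sub&(g>150); 
for a,ce,m in cent(al):
    if a>20: print("alu",a,ce,np.median(pts3(c,m),0))
dk=sub&(g<75)
for a,ce,m in cent(dk):
    if a>100:print("dark",a,ce,np.median(pts3(c,m),0),cv2.minAreaRect(np.argwhere(m)[:,::-1].astype(np.float32)))
E
```

```text
top brass 316 [622.  204.9] [[ 0.6204 -0.8992  0.028 ]] range med [ 0.6305 -0.9089  0.012 ]
top brass 41 [289.  197.2] [[0.572  0.1078 0.028 ]] range med [0.5684 0.1066 0.0423]
top brass 141 [332.7 228. ] [[ 0.4866 -0.0306  0.028 ]] range med [ 0.4861 -0.0306  0.0276]
top brass 33 [630.2 225.8] [[ 0.5572 -0.9151  0.028 ]] range med [ 0.5613 -0.9295  0.0122]
top brass 89 [435.1 237.9] [[ 0.4787 -0.3349  0.028 ]] range med [ 0.4787 -0.3364  0.024 ]
side brass 26 [296.5 184.1] [[0.5773 0.1153 0.028 ]] range med [0.566  0.1004 0.0371]
side brass 131 [306.9 219.8] [[ 0.4833 -0.0355  0.028 ]] range med [ 0.4831 -0.0361  0.0271]
side brass 159 [410.8 286.8] [[ 0.471 -0.345  0.028]] range med [ 0.4774 -0.3396  0.023 ]
[120. 121. 122. 117. 118. 113.  92.  72.  74.  70.  70.  69.  72.  71.
  71.] [118. 112.  81. 197.  82.  66.  70.  71.  71.  69.  72.  69.  72.  70.
  71.  73.  71.  72.  71.  70.  74. 114. 120. 118.]
alu 435 [327.5816092  189.93793103] [ 0.60433037 -0.01085231  0.02562038]
alu 96 [362.27083333 208.76041667] [ 0.54754132 -0.11592105  0.02578709]
dark 4345 [323.66421174 217.38941312] [0.52103427 0.00326725 0.00963534] ((325.13275146484375, 217.24310302734375), (98.47683715820312, 49.913719177246094), 3.3664603233337402)
```

```bash
sleep 1; ls pics
```

```text
side0.png
side_crop.png
top0.png
top_crop.png
```

View pics/top_crop.png

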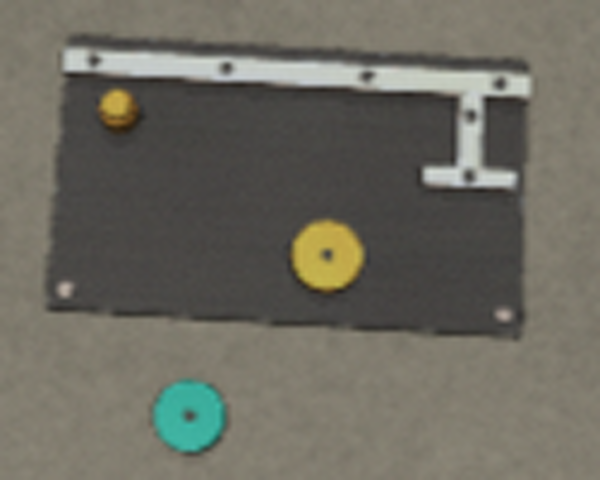

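Run:
```python
from h import *
c=dict(np.load("top0.npz"));g=cv2.cvtColor(c["img"],cv2.COLOR_RGB2GRAY).astype(np.uint8)
G=g.astype(float)
# rail: per column, subpixel weighted bright band edges between 182..197
def edge(col,thr):
    pass
inner=[];outer=[]
for u in list(range(296,345))+list(range(345,356)):
    p=G[180:202,u]; k=np.argmax(p); t=130
    # inner: going down from peak to below t
    i=k
    while p[i]>t:i+=1
    inner.append((u,180+i-1+(p[i-1]-t)/(p[i-1]-p[i])))
    i=k
    while p[i]>t:i-=1
    outer.append((u,180+i+(t-p[i])/(p[i+1]-p[i])))
for nm,e in(("inner",inner),("outer",outer)):
    W=ray(c,e,.026)[:,:2]
    l=cv2.fitLine(W.astype(np.float32),cv2.DIST_HUBER,0,1e-4,1e-4).ravel();d=l[:2]*np.sign(l[1])
    n=np.array([d[1],-d[0]]);print(nm,"dir deg of y axis",np.degrees(np.arctan2(d[1],d[0])),"n.p",W@n@np.ones(len(W))/len(W),(W@n-np.mean(W@n)).std())
# ends and corners
fy=np.radians(90+0)
hsv=cv2.cvtColor(c["img"],cv2.COLOR_RGB2HSV)
sub=np.zeros(g.shape,np.uint8);sub[178:252,268:385]=1
plate=((g<95)|((g>140)|(hsv[...,1]>120)))&(sub>0)
mm=max(cent(plate),key=lambda t:t[0])[2].astype(np.uint8)
ct=max(cv2.findContours(mm,0,1)[0],key=cv2.contourArea)
h=cv2.convexHull(ct);q=cv2.approxPolyDP(h,5,True)[:,0];print(q)
print(ray(c,q,.010).round(4),ray(c,q,.026).round(4))
al=(g>140)&(sub>0)
ys,xs=np.nonzero(al);P=ray(c,np.c_[xs,ys],.026)[:,:2];np.save("al.npy",P)
```

```text
inner dir deg of y axis 90.79139 n.p 0.5974229449408495 0.002556327760626353
outer dir deg of y axis 90.68137 n.p 0.6123755983087339 0.0017531616602944721
[[279 183]
 [373 187]
 [373 244]
 [275 239]]
[[ 0.6204  0.1448  0.01  ]
 [ 0.6284 -0.1489  0.01  ]
 [ 0.45   -0.1549  0.01  ]
 [ 0.4439  0.1401  0.01  ]] [[ 0.6156  0.1428  0.026 ]
 [ 0.6235 -0.1466  0.026 ]
 [ 0.4477 -0.1525  0.026 ]
 [ 0.4417  0.1381  0.026 ]]
```

Run:
```python
from h import *
c=dict(np.load("top0.npz"));G=cv2.cvtColor(c["img"],cv2.COLOR_RGB2GRAY).astype(float)
E=[];O=[];B=[]
def cross(p,t=130):
    return [i+(t-p[i])/(p[i+1]-p[i]) for i in range(len(p)-1) if (p[i]-t)*(p[i+1]-t)<0]
for u in range(282,372):
    a=cross(G[180:200,u])
    if len(a)==2: O.append((u,180+a[0]));E.append((u,180+a[1]))
for nm,e in(("outer",O),("inner",E)):
    W=ray(c,e,.026)[:,:2]
    s,b=np.polyfit(W[:,1],W[:,0],1);r=W[:,0]-s*W[:,1]-b
    k=abs(r)<.0015;s,b=np.polyfit(W[k,1],W[k,0],1)
    print(nm,len(k),k.sum(),"x=%.4f + %.4f y"%(b,s),"yaw",-np.degrees(np.arctan(s)),(W[k,0]-s*W[k,1]-b).std())
# front plate edge
F=[]
for u in range(282,370):
    a=cross(G[232:250,u],95)
    if len(a)>=1:F.append((u,232+a[-1]))
W=ray(c,F,.008)[:,:2];s,b=np.polyfit(W[:,1],W[:,0],1);r=W[:,0]-s*W[:,1]-b;print("front x=%.4f+%.4f y"%(b,s),r.std())
# left,right plate edges
for nm,rng in(("left",(268,285)),("right",(364,384))):
    L=[]
    for v in range(200,236):
        a=cross(G[v,rng[0]:rng[1]],95)
        if a: L.append((rng[0]+(a[0] if nm=="left" else a[-1]),v))
    W=ray(c,L,.009)[:,:2];k=np.polyfit(W[:,0],W[:,1],1);print(nm,"y at x=.53:",np.polyval(k,.53),"slope",k[0])
# stop: stem rows 197..205 & bar
for v in range(196,207,2):
    a=cross(G[v,350:376]);print(v,ray(c,[(350+x,v) for x in a],.026)[:,:2].round(4).tolist())
for u in range(354,373,3):
    a=cross(G[204:222,u]);print(u,ray(c,[(u,204+x) for x in a],.026)[:,:2].round(4).tolist())
a=cross(G[212,345:380]);print(ray(c,[(345+x,212) for x in a],.026).round(4).tolist())
```

```text
outer 70 69 x=0.6128 + -0.0118 y yaw 0.6772638241989548 0.0003968455979498784
inner 70 56 x=0.5968 + -0.0105 y yaw 0.6042990878786885 0.0005212486884869813
front x=0.4447+-0.0133 y 0.0031941236755285416
left y at x=.53: 0.14485598837341543 slope 0.003023979149810028
right y at x=.53: -0.1547898720918557 slope 0.008798503841258739
196 [[0.5921, -0.1094], [0.5931, -0.1236]]
198 [[0.5859, -0.1111], [0.5859, -0.1115], [0.5865, -0.1193], [0.5868, -0.1239]]
200 [[0.5794, -0.1087], [0.5805, -0.1242]]
202 [[0.5742, -0.1243]]
204 [[0.5678, -0.1235]]
206 [[0.5606, -0.1093], [0.5616, -0.1242]]
354 [[0.5492, -0.0916], [0.5381, -0.0921]]
357 [[0.5498, -0.1007], [0.5377, -0.1012]]
360 [[0.5375, -0.1103]]
363 [[0.5481, -0.1189], [0.5412, -0.1192], [0.5386, -0.1193]]
366 [[0.5506, -0.1279], [0.5388, -0.1283]]
369 [[0.5503, -0.137], [0.5394, -0.1374]]
372 [[0.5484, -0.1461], [0.5435, -0.1463]]
[[0.5404, -0.0884, 0.026], [0.5422, -0.1142, 0.026], [0.5426, -0.1201, 0.026], [0.5445, -0.1466, 0.026]]
```

```bash
python3 -m pendant '[{"rz":-7.13,"jaw":16},{"rz":-7.13,"jaw":16},{"rz":-7.13,"jaw":16},{"tx":-24.2,"ty":-28.2,"jaw":16},{"tx":-24.2,"ty":-28.2,"jaw":16},{"tx":-24.2,"ty":-28.2,"jaw":16},{"tx":-24.2,"ty":-28.2,"jaw":16},{"tx":-24.2,"ty":-28.2,"jaw":16},{"tx":-24.2,"ty":-28.2,"jaw":16},{"tx":-24.2,"ty":-28.2,"jaw":16},{"tx":-24.2,"ty":-28.2,"jaw":16},{"tx":-24.2,"ty":-28.2,"jaw":16},{"tx":-24.2,"ty":-28.2,"jaw":16},{"tx":-24.2,"ty":-28.2,"jaw":16}]' 20
```

```text
invalid input at $[0]: expected keys rx, ry, rz, tx, ty, tz, jaw
```

```bash
python3 -m pendant '[{"rx":0,"ry":0,"rz":-7.13,"tx":0,"ty":0,"tz":0,"jaw":16},{"rx":0,"ry":0,"rz":-7.13,"tx":0,"ty":0,"tz":0,"jaw":16},{"rx":0,"ry":0,"rz":-7.13,"tx":0,"ty":0,"tz":0,"jaw":16},{"rx":0,"ry":0,"rz":0,"tx":-24.2,"ty":-28.2,"tz":0,"jaw":16},{"rx":0,"ry":0,"rz":0,"tx":-24.2,"ty":-28.2,"tz":0,"jaw":16},{"rx":0,"ry":0,"rz":0,"tx":-24.2,"ty":-28.2,"tz":0,"jaw":16},{"rx":0,"ry":0,"rz":0,"tx":-24.2,"ty":-28.2,"tz":0,"jaw":16},{"rx":0,"ry":0,"rz":0,"tx":-24.2,"ty":-28.2,"tz":0,"jaw":16},{"rx":0,"ry":0,"rz":0,"tx":-24.2,"ty":-28.2,"tz":0,"jaw":16},{"rx":0,"ry":0,"rz":0,"tx":-24.2,"ty":-28.2,"tz":0,"jaw":16},{"rx":0,"ry":0,"rz":0,"tx":-24.2,"ty":-28.2,"tz":0,"jaw":16},{"rx":0,"ry":0,"rz":0,"tx":-24.2,"ty":-28.2,"tz":0,"jaw":16},{"rx":0,"ry":0,"rz":0,"tx":-24.2,"ty":-28.2,"tz":0,"jaw":16},{"rx":0,"ry":0,"rz":0,"tx":-24.2,"ty":-28.2,"tz":0,"jaw":16}]' 20
```

```text
time_s: 1.27
tool_pos: [0.5006, 0.2992, 0.2363]
tool_rot: [-180.0, -0.0, -179.3]
force: [0.3, 0.6, 0.2]
grip_width: 0.0167
```

```bash
python3 -m pendant '[{"rx":0,"ry":0,"rz":0,"tx":7.1,"ty":-36.8,"tz":0,"jaw":16},{"rx":0,"ry":0,"rz":0,"tx":7.1,"ty":-36.8,"tz":0,"jaw":16},{"rx":0,"ry":0,"rz":0,"tx":7.1,"ty":-36.8,"tz":0,"jaw":16},{"rx":0,"ry":0,"rz":0,"tx":7.1,"ty":-36.8,"tz":0,"jaw":16},{"rx":0,"ry":0,"rz":0,"tx":7.1,"ty":-36.8,"tz":0,"jaw":16},{"rx":0,"ry":0,"rz":0,"tx":7.1,"ty":-36.8,"tz":15,"jaw":16},{"rx":0,"ry":0,"rz":0,"tx":7.1,"ty":-36.8,"tz":20,"jaw":16},{"rx":0,"ry":0,"rz":0,"tx":7.1,"ty":-36.8,"tz":15,"jaw":16},{"rx":0,"ry":0,"rz":0,"tx":7.1,"ty":-36.8,"tz":0,"jaw":16},{"rx":0,"ry":0,"rz":0,"tx":0,"ty":0,"tz":35,"jaw":16},{"rx":0,"ry":0,"rz":0,"tx":0,"ty":0,"tz":35,"jaw":16},{"rx":0,"ry":0,"rz":0,"tx":0,"ty":0,"tz":30,"jaw":16},{"rx":0,"ry":0,"rz":0,"tx":0,"ty":0,"tz":0,"jaw":16}]' 20
python3 - <<'E'
from cell import env
from h import *
print(env.get_obs()['tool_pos'],env.get_obs()['tool_rot'])
for n,b in(("top",(240,160,400,280)),("side",(200,120,420,280))):
    c=env.read_camera(n); np.savez(f"{n}1.npz",**c);x0,y0,x1,y1=b
    cv2.imwrite(f"pics/{n}1.png",cv2.resize(c["img"][y0:y1,x0:x1,::-1],None,fx=3.6,fy=3.6,interpolation=cv2.INTER_CUBIC))
E
```

```text
time_s: 2.35
tool_pos: [0.4349, -0.0308, 0.0817]
tool_rot: [-179.9, -0.6, -179.4]
force: [-1.1, -0.6, -1.5]
grip_width: 0.0162
[ 0.43485212 -0.03079749  0.0817325 ] [-179.93518943   -0.61612318 -179.38429695]
```

View pics/top1.png

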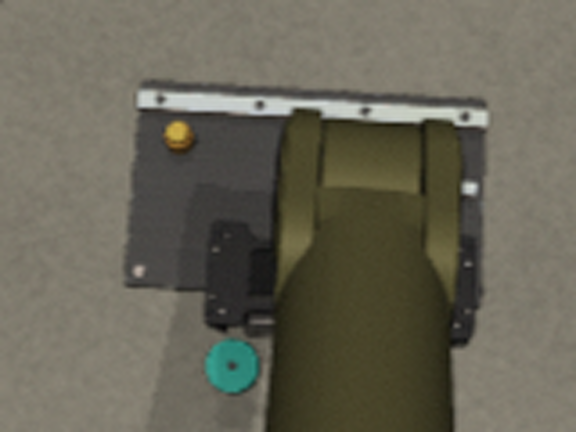

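View pics/side1.png

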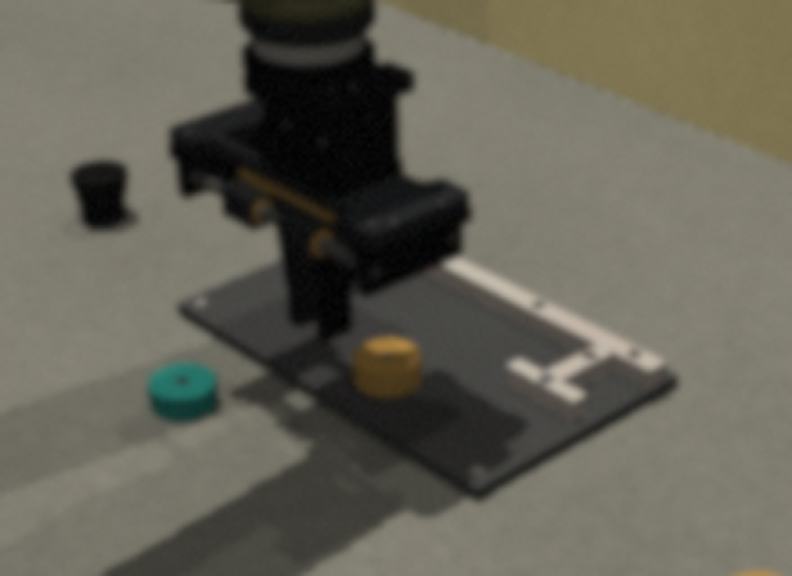

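```bash
python3 -m pendant '[{"rx":0,"ry":0,"rz":0,"tx":0,"ty":0,"tz":0,"jaw":16}]' 20
python3 - <<'E'
from cell import env
from h import *
o=env.get_obs();print(o['tool_pos'],o['tool_rot'],np.round(o['qpos'],1),np.round(o['joint_velocities'],2))
# side estimates of fixture/disc vs top: project top-based points in side view
c=dict(np.load("side0.npz"));ct=dict(np.load("top0.npz"))
R=lambda fx,fy:(.5368+fx*1-fy*.0113,-.005+fx*.0113+fy)
for nm,(fx,fy),z in(("plateFR",(-.09,-.15),.01),("plateFL",(-.09,.15),.01),("railR",(.06,-.15),.026),("railL",(.06,.15),.026),("barFR",(0,-.141),.026),("barFL",(0,-.083),.026)):
    x,y=R(fx,fy);print(nm,proj(c,[x,y,z]).round(1),proj(ct,[x,y,z]).round(1))
print("disc",proj(c,[.4866,-.0306,.028]))
E
```

```text
time_s: 2.53
tool_pos: [0.4412, -0.0302, 0.0885]
tool_rot: [180.0, 0.1, -179.3]
force: [0.1, -1.0, -0.4]
grip_width: 0.0156
[ 0.44120228 -0.03023953  0.08854151] [ 1.79993313e+02  1.32411013e-01 -1.79318558e+02] [-2.350e+01  1.000e-01  2.410e+01  1.222e+02 -0.000e+00  5.760e+01
  9.140e+01] [-0.09 -0.84 -0.05 -0.85 -0.08 -0.4   0.09]
plateFR [[332.1 255.4]] [[373.3 244.5]]
plateFL [[248.4 203.6]] [[273.7 238.5]]
railR [[379.9 222.5]] [[375.3 195. ]]
railL [[294.3 178.8]] [[277.4 189.3]]
barFR [[358.7 231. ]] [[371.8 214. ]]
barFL [[340.2 220.8]] [[352.6 212.8]]
disc [[306.62329515 218.46778133]]
```

View pics/side_crop.png

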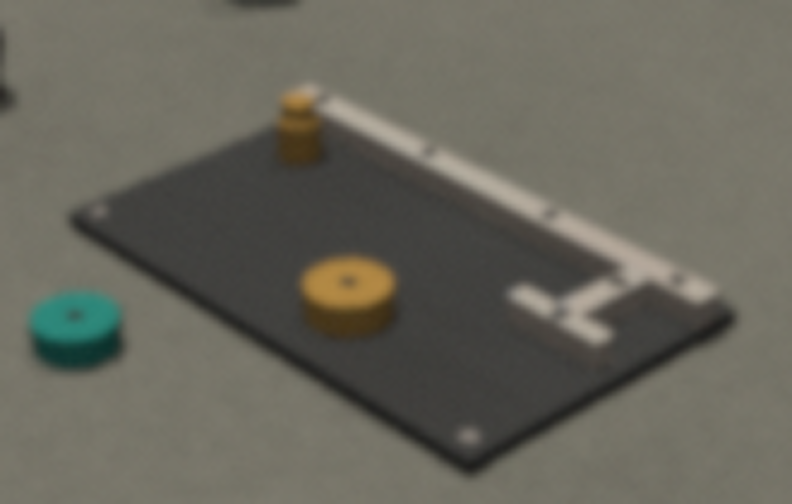

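```bash
python3 -m pendant '[{"rx":0,"ry":0,"rz":0,"tx":0,"ty":0,"tz":20,"jaw":16},{"rx":0,"ry":0,"rz":0,"tx":0,"ty":0,"tz":20,"jaw":16},{"rx":0,"ry":0,"rz":0,"tx":0,"ty":0,"tz":10,"jaw":16},{"rx":0,"ry":0,"rz":0,"tx":0,"ty":0,"tz":5,"jaw":16},{"rx":0,"ry":0,"rz":0,"tx":0,"ty":0,"tz":0,"jaw":16},{"rx":0,"ry":0,"rz":0,"tx":0,"ty":0,"tz":0,"jaw":16},{"rx":0,"ry":0,"rz":0,"tx":0,"ty":0,"tz":0,"jaw":16}]' 20
```

```text
time_s: 3.12
tool_pos: [0.441, -0.0303, 0.0331]
tool_rot: [180.0, 0.1, -179.3]
force: [-0.1, -0.6, 0.9]
grip_width: 0.016
```

```bash
python3 -m pendant '[{"rx":0,"ry":0,"rz":0,"tx":0,"ty":0,"tz":4,"jaw":16},{"rx":0,"ry":0,"rz":0,"tx":-5,"ty":0,"tz":0,"jaw":16},{"rx":0,"ry":0,"rz":0,"tx":-5,"ty":0,"tz":0,"jaw":16},{"rx":0,"ry":0,"rz":0,"tx":-3,"ty":0,"tz":0,"jaw":16},{"rx":0,"ry":0,"rz":0,"tx":-3,"ty":0,"tz":0,"jaw":16},{"rx":0,"ry":0,"rz":0,"tx":-4,"ty":0,"tz":0,"jaw":16},{"rx":0,"ry":0,"rz":0,"tx":-5,"ty":0,"tz":0,"jaw":16},{"rx":0,"ry":0,"rz":0,"tx":-5,"ty":0,"tz":0,"jaw":16},{"rx":0,"ry":0,"rz":0,"tx":-5,"ty":0,"tz":0,"jaw":16},{"rx":0,"ry":0,"rz":0,"tx":-5,"ty":0,"tz":0,"jaw":16},{"rx":0,"ry":0,"rz":0,"tx":-5,"ty":0,"tz":0,"jaw":16},{"rx":0,"ry":0,"rz":0,"tx":-5,"ty":0,"tz":0,"jaw":16},{"rx":0,"ry":0,"rz":0,"tx":-5,"ty":0,"tz":0,"jaw":16},{"rx":0,"ry":0,"rz":0,"tx":-4,"ty":0,"tz":0,"jaw":16},{"rx":0,"ry":0,"rz":0,"tx":-3,"ty":0,"tz":0,"jaw":16},{"rx":0,"ry":0,"rz":0,"tx":-2,"ty":0,"tz":0,"jaw":16},{"rx":0,"ry":0,"rz":0,"tx":0,"ty":0,"tz":0,"jaw":16}]' 20
python3 - <<'E'
from cell import env
from h import *
print(env.get_obs()['tool_pos'],env.get_obs()['force'])
for n,b in(("side",(235,120,400,265)),):
    c=env.read_camera(n); np.savez(f"{n}2.npz",**c);x0,y0,x1,y1=b
    cv2.imwrite(f"pics/{n}2.png",cv2.resize(c["img"][y0:y1,x0:x1,::-1],None,fx=4,fy=4,interpolation=cv2.INTER_CUBIC))
E
```

```text
time_s: 4.53
tool_pos: [0.5044, -0.0296, 0.028]
tool_rot: [-180.0, 0.0, -179.3]
force: [0.0, 0.3, 0.2]
grip_width: 0.0162
[ 0.5044222  -0.0296223   0.02799163] [0.04655964 0.29864485 0.18125043]
```

View pics/side2.png

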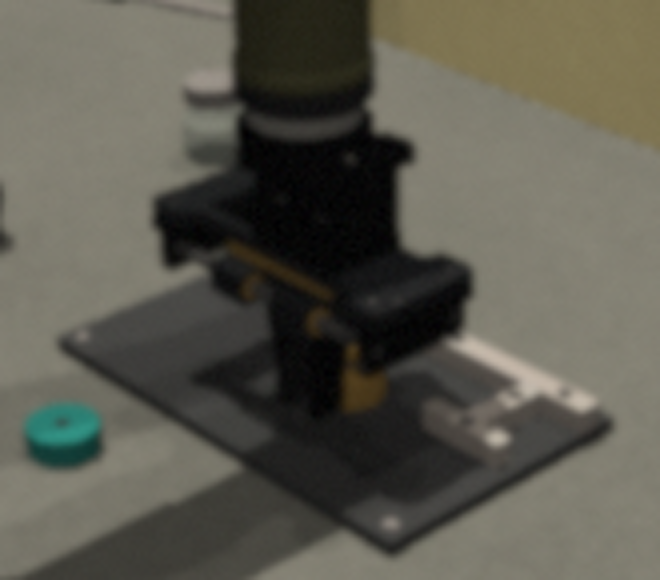

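```bash
python3 -m pendant '[{"rx":0,"ry":0,"rz":0,"tx":-3,"ty":0,"tz":0,"jaw":16},{"rx":0,"ry":0,"rz":0,"tx":-5,"ty":0,"tz":0,"jaw":16},{"rx":0,"ry":0,"rz":0,"tx":-5,"ty":0,"tz":0,"jaw":16},{"rx":0,"ry":0,"rz":0,"tx":-5,"ty":0,"tz":0,"jaw":16},{"rx":0,"ry":0,"rz":0,"tx":-5,"ty":0,"tz":0,"jaw":16},{"rx":0,"ry":0,"rz":0,"tx":-4,"ty":0,"tz":0,"jaw":16},{"rx":0,"ry":0,"rz":0,"tx":-3,"ty":0,"tz":0,"jaw":16},{"rx":0,"ry":0,"rz":0,"tx":-2,"ty":0,"tz":0,"jaw":16},{"rx":0,"ry":0,"rz":0,"tx":-1,"ty":0,"tz":0,"jaw":16},{"rx":0,"ry":0,"rz":0,"tx":-1,"ty":0,"tz":0,"jaw":16},{"rx":0,"ry":0,"rz":0,"tx":-1,"ty":0,"tz":0,"jaw":16},{"rx":0,"ry":0,"rz":0,"tx":-1,"ty":0,"tz":0,"jaw":16},{"rx":0,"ry":0,"rz":0,"tx":-1,"ty":0,"tz":0,"jaw":16},{"rx":0,"ry":0,"rz":0,"tx":0,"ty":0,"tz":0,"jaw":16}]' 20
```

```text
time_s: 5.75
tool_pos: [0.5411, -0.0292, 0.028]
tool_rot: [180.0, 0.0, -179.3]
force: [-0.5, -0.5, -0.1]
grip_width: 0.016
```

```bash
python3 -m pendant '[{"rx":0,"ry":0,"rz":0,"tx":-1,"ty":0,"tz":0,"jaw":16},{"rx":0,"ry":0,"rz":0,"tx":-1,"ty":0,"tz":0,"jaw":16},{"rx":0,"ry":0,"rz":0,"tx":-1,"ty":0,"tz":0,"jaw":16},{"rx":0,"ry":0,"rz":0,"tx":-1,"ty":0,"tz":0,"jaw":16},{"rx":0,"ry":0,"rz":0,"tx":0,"ty":0,"tz":0,"jaw":16},{"rx":0,"ry":0,"rz":0,"tx":0,"ty":0,"tz":0,"jaw":16}]' 20
```

```text
time_s: 6.25
tool_pos: [0.5451, -0.0292, 0.028]
tool_rot: [-180.0, 0.0, -179.3]
force: [0.7, -1.1, 0.5]
grip_width: 0.016
```

```bash
python3 -m pendant '[{"rx":0,"ry":0,"rz":0,"tx":-1,"ty":0,"tz":0,"jaw":16},{"rx":0,"ry":0,"rz":0,"tx":-1,"ty":0,"tz":0,"jaw":16},{"rx":0,"ry":0,"rz":0,"tx":0,"ty":0,"tz":0,"jaw":16},{"rx":0,"ry":0,"rz":0,"tx":0,"ty":0,"tz":0,"jaw":16}]' 20
```

```text
time_s: 6.58
tool_pos: [0.5459, -0.0292, 0.0277]
tool_rot: [180.0, -0.1, -179.3]
force: [-4.0, -0.1, 2.2]
grip_width: 0.0161
```

```bash
python3 -m pendant '[{"rx":0,"ry":0,"rz":0,"tx":3,"ty":0,"tz":0,"jaw":16},{"rx":0,"ry":0,"rz":0,"tx":10,"ty":0,"tz":0,"jaw":16},{"rx":0,"ry":0,"rz":0,"tx":12,"ty":0,"tz":0,"jaw":16},{"rx":0,"ry":0,"rz":0,"tx":0,"ty":10,"tz":0,"jaw":0},{"rx":0,"ry":0,"rz":0,"tx":0,"ty":15,"tz":0,"jaw":0},{"rx":0,"ry":0,"rz":0,"tx":0,"ty":15,"tz":0,"jaw":0},{"rx":0,"ry":0,"rz":0,"tx":0,"ty":15,"tz":0,"jaw":0},{"rx":0,"ry":0,"rz":0,"tx":0,"ty":0,"tz":0,"jaw":0},{"rx":0,"ry":0,"rz":0,"tx":0,"ty":0,"tz":0,"jaw":0}]' 20
python3 - <<'E'
from cell import env
from h import *
for n,b in(("side",(235,120,400,265)),("top",(250,160,400,270))):
    c=env.read_camera(n); np.savez(f"{n}3.npz",**c);x0,y0,x1,y1=b
    cv2.imwrite(f"pics/{n}3.png",cv2.resize(c["img"][y0:y1,x0:x1,::-1],None,fx=4,fy=4,interpolation=cv2.INTER_CUBIC))
E
```

```text
time_s: 7.33
tool_pos: [0.5216, 0.0267, 0.0282]
tool_rot: [180.0, 0.1, -179.2]
force: [-0.2, -0.1, 0.3]
grip_width: 0.0009
```

View pics/side3.png

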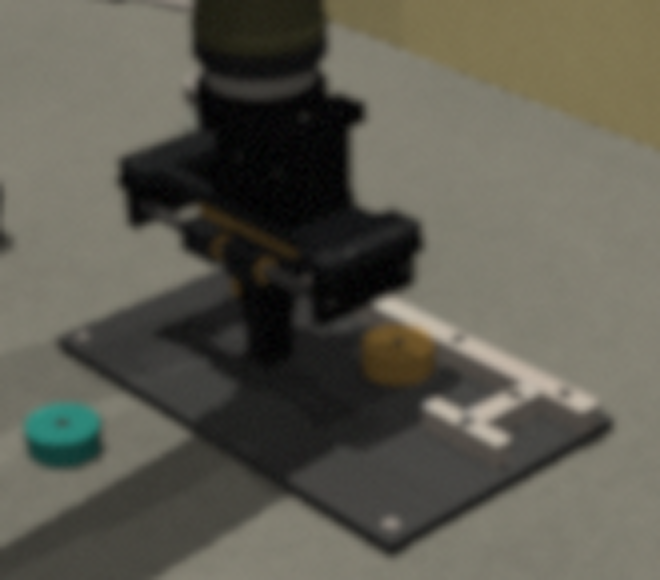

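View pics/top3.png

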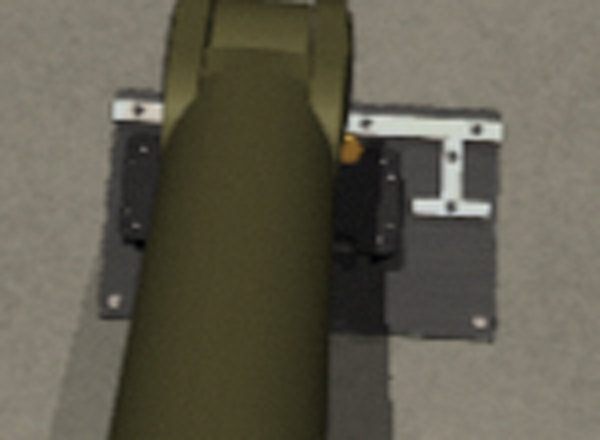

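```bash
python3 - <<'E'
from h import *
c=dict(np.load("side3.npz"));print(ray(c,[[334.5,205]],.028))
E
python3 -m pendant '[{"rx":0,"ry":0,"rz":-5,"tx":-10,"ty":0,"tz":0,"jaw":0},{"rx":0,"ry":0,"rz":-5,"tx":0,"ty":0,"tz":0,"jaw":0},{"rx":0,"ry":0,"rz":-5,"tx":0,"ty":0,"tz":0,"jaw":0},{"rx":0,"ry":0,"rz":0,"tx":0,"ty":0,"tz":0,"jaw":0},{"rx":0,"ry":0,"rz":0,"tx":0,"ty":0,"tz":0,"jaw":0}]' 20
```

```text
[[ 0.57523683 -0.02981747  0.028     ]]
time_s: 7.85
tool_pos: [0.5313, 0.0245, 0.0279]
tool_rot: [-180.0, 0.0, -164.6]
force: [0.6, -0.1, -0.1]
grip_width: 0.0005
```

```bash
python3 -m pendant '[{"rx":0,"ry":0,"rz":0,"tx":-7.7,"ty":-4.6,"tz":0,"jaw":0},{"rx":0,"ry":0,"rz":0,"tx":-7.7,"ty":-4.6,"tz":0,"jaw":0},{"rx":0,"ry":0,"rz":0,"tx":-7.7,"ty":-4.6,"tz":0,"jaw":0},{"rx":0,"ry":0,"rz":0,"tx":-7.7,"ty":-4.6,"tz":0,"jaw":0},{"rx":0,"ry":0,"rz":0,"tx":0,"ty":0,"tz":0,"jaw":0},{"rx":0,"ry":0,"rz":0,"tx":0,"ty":0,"tz":0,"jaw":0}]' 20
python3 - <<'E'
from cell import env
from h import *
for n,b in(("side",(235,120,400,265)),):
    c=env.read_camera(n); np.savez(f"{n}4.npz",**c);x0,y0,x1,y1=b
    cv2.imwrite(f"pics/{n}4.png",cv2.resize(c["img"][y0:y1,x0:x1,::-1],None,fx=4,fy=4,interpolation=cv2.INTER_CUBIC))
E
```

```text
time_s: 8.35
tool_pos: [0.5665, 0.0159, 0.0278]
tool_rot: [-180.0, -0.0, -164.4]
force: [0.8, -0.3, 0.6]
grip_width: 0.0007
```

View pics/side4.png

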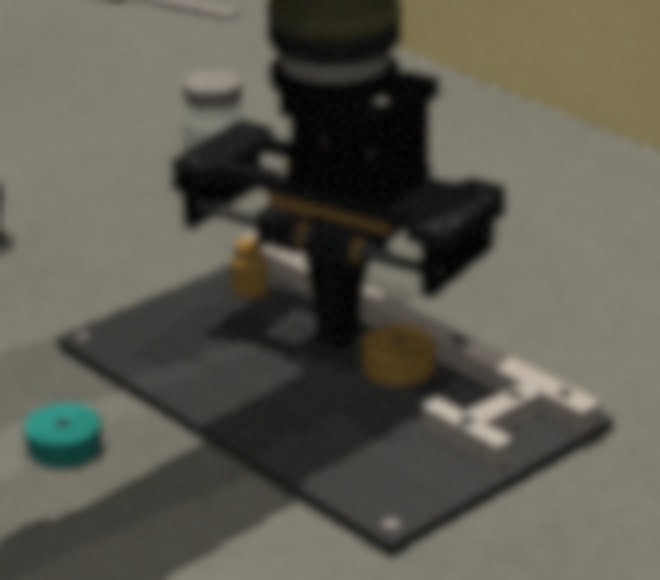

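```bash
python3 -m pendant '[{"rx":0,"ry":0,"rz":0,"tx":0.78,"ty":-2.9,"tz":0,"jaw":0},{"rx":0,"ry":0,"rz":0,"tx":0.78,"ty":-2.9,"tz":0,"jaw":0},{"rx":0,"ry":0,"rz":0,"tx":0.52,"ty":-1.93,"tz":0,"jaw":0},{"rx":0,"ry":0,"rz":0,"tx":0.52,"ty":-1.93,"tz":0,"jaw":0},{"rx":0,"ry":0,"rz":0,"tx":0.52,"ty":-1.93,"tz":0,"jaw":0},{"rx":0,"ry":0,"rz":0,"tx":0.78,"ty":-2.9,"tz":0,"jaw":0},{"rx":0,"ry":0,"rz":0,"tx":0.78,"ty":-2.9,"tz":0,"jaw":0},{"rx":0,"ry":0,"rz":0,"tx":0.78,"ty":-2.9,"tz":0,"jaw":0},{"rx":0,"ry":0,"rz":0,"tx":0.78,"ty":-2.9,"tz":0,"jaw":0},{"rx":0,"ry":0,"rz":0,"tx":0.78,"ty":-2.9,"tz":0,"jaw":0},{"rx":0,"ry":0,"rz":0,"tx":0.52,"ty":-1.93,"tz":0,"jaw":0},{"rx":0,"ry":0,"rz":0,"tx":0,"ty":0,"tz":0,"jaw":0}]' 20
python3 - <<'E'
from cell import env
from h import *
for n,b in(("side",(235,120,400,265)),):
    c=env.read_camera(n); np.savez(f"{n}5.npz",**c);x0,y0,x1,y1=b
    cv2.imwrite(f"pics/{n}5.png",cv2.resize(c["img"][y0:y1,x0:x1,::-1],None,fx=4,fy=4,interpolation=cv2.INTER_CUBIC))
E
```

```text
time_s: 9.4
tool_pos: [0.5662, -0.0136, 0.028]
tool_rot: [-180.0, 0.0, -164.4]
force: [0.3, -0.2, 0.0]
grip_width: 0.001
```

View pics/side5.png

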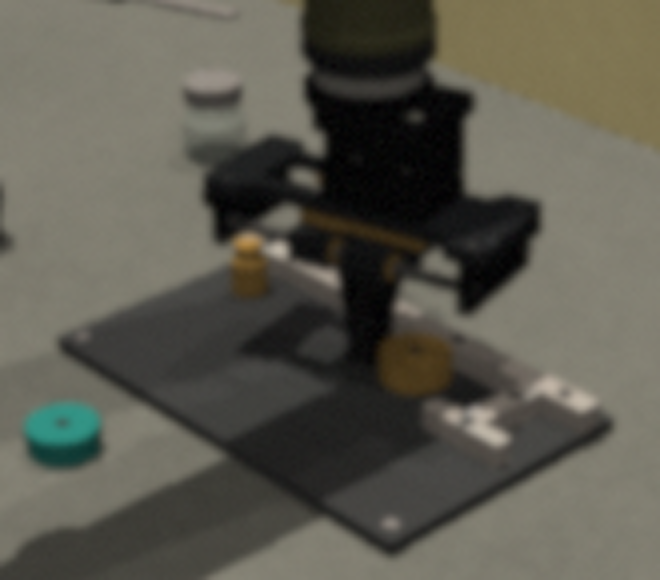

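Run:
```python
from h import *
for n in (0,3,4,5):
    c=dict(np.load(f"side{n}.npz"));h=cv2.cvtColor(c["img"],cv2.COLOR_RGB2HSV)
    m=(h[...,0]>8)&(h[...,0]<34)&(h[...,1]>130)&(h[...,2]>40); m[:190 if n else 205]=0;m[260:]=0;m[:,:285]=0;m[:,375:]=0
    for a,ce,mm in cent(m):
        if a>30:
            ys,xs=np.nonzero(mm);u=(xs.min()+xs.max())/2;vb=ys.max()
            print(n,a,ce,(xs.min(),xs.max(),ys.min(),ys.max()),ray(c,ce,.02).round(4))
c=dict(np.load("side5.npz"));print(ray(c,[[339,207.25]],.028))
```

```text
0 241 [307.05394191 221.22821577] (np.int64(298), np.int64(316), np.int64(214), np.int64(229)) [[ 0.4877 -0.0305  0.02  ]]
3 207 [333.73913043 208.58454106] (np.int64(326), np.int64(342), np.int64(202), np.int64(215)) [[ 0.5716 -0.031   0.02  ]]
4 210 [333.99047619 208.53333333] (np.int64(326), np.int64(343), np.int64(202), np.int64(215)) [[ 0.5722 -0.0312  0.02  ]]
5 221 [338.14479638 210.80090498] (np.int64(330), np.int64(347), np.int64(204), np.int64(218)) [[ 0.5722 -0.0457  0.02  ]]
[[ 0.57572465 -0.0448174   0.028     ]]
```

```bash
python3 -m pendant '[{"rx":0,"ry":0,"rz":0,"tx":0.52,"ty":-1.93,"tz":0,"jaw":0},{"rx":0,"ry":0,"rz":0,"tx":0.78,"ty":-2.9,"tz":0,"jaw":0},{"rx":0,"ry":0,"rz":0,"tx":0.78,"ty":-2.9,"tz":0,"jaw":0},{"rx":0,"ry":0,"rz":0,"tx":0.78,"ty":-2.9,"tz":0,"jaw":0},{"rx":0,"ry":0,"rz":0,"tx":0.78,"ty":-2.9,"tz":0,"jaw":0},{"rx":0,"ry":0,"rz":0,"tx":0.78,"ty":-2.9,"tz":0,"jaw":0},{"rx":0,"ry":0,"rz":0,"tx":0.78,"ty":-2.9,"tz":0,"jaw":0},{"rx":0,"ry":0,"rz":0,"tx":0.78,"ty":-2.9,"tz":0,"jaw":0},{"rx":0,"ry":0,"rz":0,"tx":0.78,"ty":-2.9,"tz":0,"jaw":0},{"rx":0,"ry":0,"rz":0,"tx":0.78,"ty":-2.9,"tz":0,"jaw":0},{"rx":0,"ry":0,"rz":0,"tx":0.78,"ty":-2.9,"tz":0,"jaw":0},{"rx":0,"ry":0,"rz":0,"tx":0.78,"ty":-2.9,"tz":0,"jaw":0},{"rx":0,"ry":0,"rz":0,"tx":0.52,"ty":-1.93,"tz":0,"jaw":0},{"rx":0,"ry":0,"rz":0,"tx":0.26,"ty":-0.97,"tz":0,"jaw":0},{"rx":0,"ry":0,"rz":0,"tx":0,"ty":0,"tz":0,"jaw":0}]' 20
```

```text
time_s: 10.7
tool_pos: [0.5667, -0.0512, 0.028]
tool_rot: [-180.0, 0.0, -164.4]
force: [0.2, 0.5, -0.3]
grip_width: 0.0007
```

```bash
python3 -m pendant '[{"rx":0,"ry":0,"rz":0,"tx":0.26,"ty":-0.97,"tz":0,"jaw":0},{"rx":0,"ry":0,"rz":0,"tx":0.26,"ty":-0.97,"tz":0,"jaw":0},{"rx":0,"ry":0,"rz":0,"tx":0.26,"ty":-0.97,"tz":0,"jaw":0},{"rx":0,"ry":0,"rz":0,"tx":0.26,"ty":-0.97,"tz":0,"jaw":0},{"rx":0,"ry":0,"rz":0,"tx":0,"ty":0,"tz":0,"jaw":0}]' 20
python3 - <<'E'
from cell import env
from h import *
for n,b in(("side",(235,120,400,265)),):
    c=env.read_camera(n); np.savez(f"{n}6.npz",**c);x0,y0,x1,y1=b
    cv2.imwrite(f"pics/{n}6.png",cv2.resize(c["img"][y0:y1,x0:x1,::-1],None,fx=4,fy=4,interpolation=cv2.INTER_CUBIC))
E
```

```text
time_s: 11.12
tool_pos: [0.5667, -0.055, 0.028]
tool_rot: [-180.0, 0.0, -164.3]
force: [-0.6, -0.5, 1.0]
grip_width: 0.0004
```

View pics/side6.png

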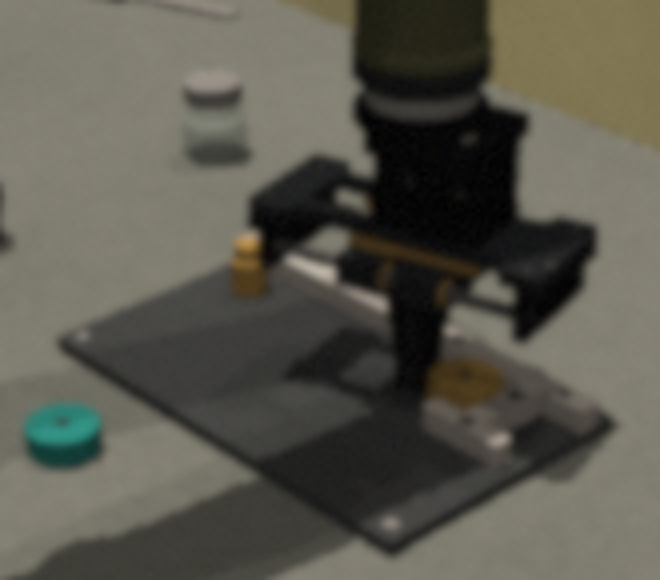

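```bash
python3 -m pendant '[{"rx":0,"ry":0,"rz":0,"tx":0.26,"ty":-0.97,"tz":0,"jaw":0},{"rx":0,"ry":0,"rz":0,"tx":0.26,"ty":-0.97,"tz":0,"jaw":0},{"rx":0,"ry":0,"rz":0,"tx":0,"ty":0,"tz":0,"jaw":0},{"rx":0,"ry":0,"rz":0,"tx":0,"ty":0,"tz":0,"jaw":0}]' 20
```

```text
time_s: 11.5
tool_pos: [0.5667, -0.057, 0.0279]
tool_rot: [-180.0, 0.0, -164.3]
force: [-0.4, 0.6, 0.4]
grip_width: 0.0007
```

```bash
python3 -m pendant '[{"rx":0,"ry":0,"rz":0,"tx":0.26,"ty":-0.97,"tz":0,"jaw":0},{"rx":0,"ry":0,"rz":0,"tx":0.26,"ty":-0.97,"tz":0,"jaw":0},{"rx":0,"ry":0,"rz":0,"tx":0,"ty":0,"tz":0,"jaw":0},{"rx":0,"ry":0,"rz":0,"tx":0,"ty":0,"tz":0,"jaw":0}]' 20
```

```text
time_s: 11.83
tool_pos: [0.5667, -0.0581, 0.028]
tool_rot: [180.0, 0.0, -164.3]
force: [-0.8, 1.1, 1.1]
grip_width: 0.0006
```

```bash
python3 -m pendant '[{"rx":0,"ry":0,"rz":0,"tx":0.26,"ty":-0.97,"tz":0,"jaw":0},{"rx":0,"ry":0,"rz":0,"tx":0.26,"ty":-0.97,"tz":0,"jaw":0},{"rx":0,"ry":0,"rz":0,"tx":0,"ty":0,"tz":0,"jaw":0},{"rx":0,"ry":0,"rz":0,"tx":0,"ty":0,"tz":0,"jaw":0}]' 20
```

```text
time_s: 12.17
tool_pos: [0.5667, -0.0583, 0.028]
tool_rot: [179.8, 0.0, -164.3]
force: [-1.0, 5.9, 1.0]
grip_width: 0.0007
```

```bash
python3 -m pendant '[{"rx":0,"ry":0,"rz":0,"tx":0,"ty":2,"tz":0,"jaw":0},{"rx":0,"ry":0,"rz":0,"tx":0,"ty":5,"tz":0,"jaw":0},{"rx":0,"ry":0,"rz":0,"tx":0,"ty":12,"tz":0,"jaw":0},{"rx":0,"ry":0,"rz":0,"tx":0,"ty":10,"tz":-5,"jaw":0},{"rx":0,"ry":0,"rz":0,"tx":0,"ty":0,"tz":-25,"jaw":0},{"rx":0,"ry":0,"rz":0,"tx":0,"ty":0,"tz":-35,"jaw":0},{"rx":0,"ry":0,"rz":0,"tx":0,"ty":0,"tz":-35,"jaw":0},{"rx":0,"ry":0,"rz":0,"tx":0,"ty":0,"tz":-35,"jaw":0},{"rx":0,"ry":0,"rz":0,"tx":0,"ty":35,"tz":-15,"jaw":0},{"rx":0,"ry":0,"rz":0,"tx":0,"ty":35,"tz":0,"jaw":0},{"rx":0,"ry":0,"rz":0,"tx":0,"ty":35,"tz":0,"jaw":0},{"rx":0,"ry":0,"rz":0,"tx":0,"ty":35,"tz":0,"jaw":0},{"rx":0,"ry":0,"rz":0,"tx":0,"ty":35,"tz":0,"jaw":0},{"rx":0,"ry":0,"rz":0,"tx":0,"ty":35,"tz":0,"jaw":0},{"rx":0,"ry":0,"rz":0,"tx":0,"ty":35,"tz":0,"jaw":0},{"rx":0,"ry":0,"rz":0,"tx":0,"ty":0,"tz":0,"jaw":0},{"rx":0,"ry":0,"rz":0,"tx":0,"ty":0,"tz":0,"jaw":0}]' 20
python3 - <<'E'
from cell import env
from h import *
for n,b in(("side",(235,160,400,265)),("top",(265,175,390,275))):
    c=env.read_camera(n); np.savez(f"{n}7.npz",**c);x0,y0,x1,y1=b
    cv2.imwrite(f"pics/{n}7.png",cv2.resize(c["img"][y0:y1,x0:x1,::-1],None,fx=4.8,fy=4.8,interpolation=cv2.INTER_CUBIC))
    h=cv2.cvtColor(c["img"],cv2.COLOR_RGB2HSV)
    br=(h[...,0]>12)&(h[...,0]<32)&(h[...,1]>150)&(h[...,2]>90)
    for a,ce,m in cent(br):
        if a>15 and 270<ce[0]<450 and ce[1]<300: p=pts3(c,m);print(n,a,ce.round(1),ray(c,ce,.028).round(4),np.median(p,0).round(4))
E
```

```text
time_s: 13.58
tool_pos: [0.4913, 0.206, 0.1782]
tool_rot: [180.0, 0.0, -164.0]
force: [-0.5, -0.1, -0.1]
grip_width: 0.0005
side 95 [351.2 215.1] [[ 0.5715 -0.0898  0.028 ]] [ 0.5711 -0.0902  0.0276]
side 162 [410.7 287.1] [[ 0.4702 -0.3454  0.028 ]] [ 0.4763 -0.3401  0.0231]
top 27 [289.1 196.2] [[0.5753 0.1079 0.028 ]] [0.5718 0.1067 0.0438]
top 142 [352.9 201. ] [[ 0.5741 -0.0869  0.028 ]] [ 0.5731 -0.0871  0.0276]
top 89 [435.1 237.9] [[ 0.4787 -0.3349  0.028 ]] [ 0.4785 -0.3356  0.0237]
```

View pics/side7.png

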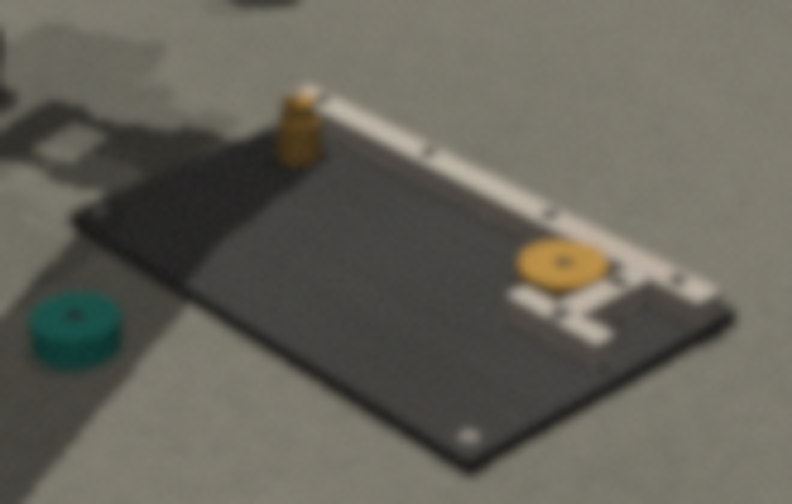

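View pics/top7.png

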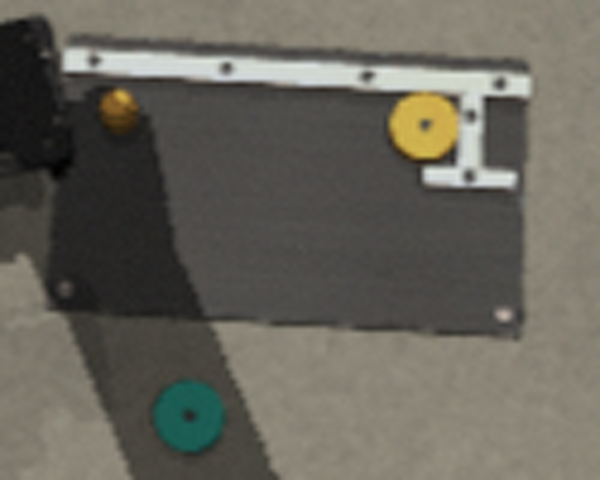

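Run:
```python
from h import *
for n in ("top0","top7","side7"):
    c=dict(np.load(n+".npz"));im=c["img"].astype(float)
    h=cv2.cvtColor(c["img"],cv2.COLOR_RGB2HSV)
    # brass-ness: R-B
    s=im[...,0]-im[...,2]
    c0={"top0":(332.7,228.),"top7":(352.9,201.),"side7":(352.3,215)}[n]
    W0=ray(c,c0,.028)[0]
    pts=[];
    for a in np.radians(np.arange(0,360,6)):
        rr=np.arange(.008,.032,.0005)
        P=np.c_[W0[0]+rr*np.cos(a),W0[1]+rr*np.sin(a),np.full(len(rr),.028)]
        uv=proj(c,P).astype(np.float32)
        v=cv2.remap(s.astype(np.float32),uv[:,0][None],uv[:,1][None],cv2.INTER_LINEAR)[0]
        t=(v[:10].mean()+max(v[-8:].min(),0))/2
        k=np.argmax(v<t)
        if k: pts.append(P[k,:2])
    pts=np.array(pts);A=np.c_[2*pts,np.ones(len(pts))];x=np.linalg.lstsq(A,(pts**2).sum(1),rcond=None)[0]
    print(n,"circle c",x[:2].round(4),"r",np.sqrt(x[2]+x[0]**2+x[1]**2).round(4),len(pts), "max x edge",pts[:,0].max().round(4),"min y",pts[:,1].min().round(4))
c=dict(np.load("top7.npz"))
print("profile across disc-rail",)
for y in(-.082,-.087,-.092):
    xs=np.arange(.585,.618,.0015);uv=proj(c,np.c_[xs,np.full(len(xs),y),np.full(len(xs),.027)]).astype(np.float32)
    for ch in(0,2):print(y,ch,cv2.remap(c["img"][...,ch].astype(np.float32),uv[:,0][None],uv[:,1][None],1)[0].round().astype(int))
```

```text
top0 circle c [ 0.4874 -0.0306] r 0.0222 60 max x edge 0.5102 min y -0.0532
top7 circle c [ 0.5752 -0.087 ] r 0.0223 60 max x edge 0.5976 min y -0.1084
side7 circle c [ 0.5741 -0.0882] r 0.0225 60 max x edge 0.5966 min y -0.1103
profile across disc-rail
-0.082 0 [206 205 205 206 206 205 188 163 162 184 199 203 207 207 208 208 207 197
 187 151 113  95  81]
-0.082 2 [ 78  78  78  78  78  78  74  69  97 153 190 197 203 203 203 203 202 190
 177 142 106  88  75]
-0.087 0 [205 205 205 204 204 205 200 186 179 191 201 205 209 208 208 208 209 192
 170 141 109  90  82]
-0.087 2 [ 77  77  77  76  76  76  76  76  93 144 186 194 202 202 202 202 202 183
 159 131 101  83  76]
-0.092 0 [206 206 206 205 205 205 200 174 151 172 195 201 207 208 209 209 209 194
 167 138 109  87  82]
-0.092 2 [ 76  76  76  76  76  76  76  79  85 134 182 192 200 202 202 202 202 187
 158 129 101  80  76]
```

Run:
```python
from cell import env
print(env.sign_off())
```

```text
the job is handed in; nothing more can be done
None
```

The brass disc is home in the right-hand pocket, touching the rail and the stop as far as forces and pictures can show. I handed the job in at about 13.7 s of the 46 s allowed.

- **Push to the rail:** I pushed the disc with the slightly open fingertips until it stopped against the rail, with about 4 N.
- **Slide to the stop:** I went round it, closed the fingers and slid it along with the face turned about 15° towards the rail. It halted at the stop with about 6 N. I then backed off along the contact normal and lifted clear.

**Last checks:**
- **Rail contact:** the top view fits the disc centre at (0.575, -0.087). Its edge is at x = 0.5976 m against the rail face at 0.5977 m.
- **Stop contact:** the disc lies within about 1 mm of the computed home point (0.576, -0.088).
- **Flat on the plate:** its top is at z of about 27.6 mm, so it lies flat.
- **Bystanders:** the bush reads the same as before and the pin looks in place in both views. Its top-view centroid moved about 1 px, with shadow now on it. I took no final measurement of the jar and loupe; the arm passed well above them.

**Disagreements:** the side camera put the disc about 1 mm nearer the robot, within the calibration error. A rough colour centroid in the side view, with the disc partly masked, was about 4–5 mm off in x, and I set it aside for the edge fit.

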